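# Finish the crosswise drying stack and shut the bin flap

### The job

Finish the crosswise drying stack of stoneware strips in the bin with the three strips lying on the rubber mat: lay one across the front of the two bottom strips, parallel to the strip already laid across their back and set in from their ends by the same amount, then lay the other two crosswise on top as a third layer, each squarely above one of the bottom strips. Set the strips down, do not drop them, and keep the stack square; push the bin's front flap fully up so that it is shut at the end. Leave the tin, glass disc, loupe and square tile where they are.

Things in the scene. Friction and masses are not known exactly. Their poses are not given: they have to be found in the camera images.
- bin_floor (a point): the drying bin: a fixed grey sheet-steel tray, open at the top. This point lies on the upper face of its floor, 22 mm above the shelf, under about the middle of the stack (the stack stands up to 12 mm off it and turned up to 0.08 rad). x points to the back wall, y to the bin's left, z up. Inner faces: back wall at x = +125 mm, side walls at y = +-130 mm, front edge at x = -110 mm. The walls are 5 mm thick and rise 62 mm above the floor (84 mm above the shelf)
- flap (a joint): angle of the bin's front flap about its bottom hinge: 0 = shut (upright), 1 rad = fully down, leaning out towards -x of the bin; starts between 0.6 and 0.95. Stiff hinge: the flap stays where it is left; 2 to 3 N at the lip moves it. Push it up with closed fingers against its outside, tips a little below the lip, rising with it along its arc: a level push may only jam it against its hinge
- flap_hinge (a point): middle of the flap's hinge line, fixed to the bin, 22 mm above the shelf at x = -114 mm, y = 0 of the bin floor point; axes as the bin floor point. The flap is 266 mm wide (along y) and 62 mm high from the hinge, 4 mm thick
- flap_lip (a point): middle of the flap's rolled chrome lip (a 10 mm thick bar along the flap's whole upper edge), on the bar's centre line, 57 mm from the hinge; moves with the flap. When the flap is shut it stands 57 mm above the hinge and 2 mm in front of it, the lip's outer face 7 mm in front of the hinge
- base_left_mid (a point): bottom-layer strip on the left of the bin (its +y side), already laid on the bin floor along the bin's x: buff stoneware border strip, 150 x 30 x 16 mm, about 0.15 kg. This point is its centre (8 mm above its underside); its x axis runs along its length, y across its 30 mm width, z up; x points to the back of the bin
- base_right_mid (a point): bottom-layer strip on the right, parallel to the left one and about 100 mm from it (centre to centre), already laid: buff stoneware border strip, 150 x 30 x 16 mm, about 0.15 kg. This point is its centre (8 mm above its underside); its x axis runs along its length, y across its 30 mm width, z up; x points to the back of the bin
- cross_back_mid (a point): second-layer strip, already laid across the two bottom strips at their back, its centre line about 25 mm in from their back ends (50 mm behind their middles): buff stoneware border strip, 150 x 30 x 16 mm, about 0.15 kg. This point is its centre (8 mm above its underside); its x axis runs along its length, y across its 30 mm width, z up; its x lies along the bin's y. Its missing partner belongs 25 mm in from the front ends, about 100 mm in front of it
- strip1_mid (a point): strip to be stacked, lying flat on the mat: buff stoneware border strip, 150 x 30 x 16 mm, about 0.15 kg. This point is its centre (8 mm above its underside); its x axis runs along its length, y across its 30 mm width, z up. The three strips are alike and may be used in any order
- strip2_mid (a point): strip to be stacked, lying flat on the mat: buff stoneware border strip, 150 x 30 x 16 mm, about 0.15 kg. This point is its centre (8 mm above its underside); its x axis runs along its length, y across its 30 mm width, z up
- strip3_mid (a point): strip to be stacked, lying flat on the mat: buff stoneware border strip, 150 x 30 x 16 mm, about 0.15 kg. This point is its centre (8 mm above its underside); its x axis runs along its length, y across its 30 mm width, z up
- mat: black rubber drain mat, fixed, 210 x 310 x 5 mm, on which the three strips lie side by side about 95 mm apart (centre to centre); origin at the centre of its underside, y along its 310 mm length
- tin: bystander: round metal tin with twist-lock lid, 86 mm across, 74 mm tall with the thumb bar on its lid; origin at the centre of its underside
- disc: bystander: violet glass disc, 100 mm across, 9 mm thick; origin at the centre of its underside
- loupe: bystander: brass loupe standing upright, 54 mm across, 40 mm tall; origin at the centre of its underside
- tile: bystander: square grey stoneware tile, 100 x 100 x 10 mm; origin at the centre of its underside
There are look-alikes about, which are no part of the job. What is shaped like the part that bears strip1_mid but blue is not meant. Leave any red look-alike of the part that bears strip3_mid alone.

How it is judged:
By the outcome, as a careful person would: the job done as asked, in the order asked, and still so for the second after the job is handed in, with the robot touching nothing.
It also fails if it takes over 72 s, if anything falls off the work surface, if the arm or the gripper's body presses on something with over 40 N, if the wrist force passes 120 N, or if a joint passes its speed limit or range.

### The arm

A 6-joint arm with a two-finger parallel gripper is mounted at the origin on the work surface. World frame = base frame: x ahead of the robot, y to its left, z up, the work surface at z = 0. Lengths are in mm, angles in rad, forces in N, time in s.
With the tool pointing down it reaches from about 325 to 900 mm from the base axis. Payload 3.5 kg.
Tool frame: the origin (TCP) lies midway between the tips of the shut fingers; the grasp point (between the pads) lies 19 mm behind it; z points along the fingers, x is the direction in which the jaws open and shut, and the axes are right-handed (so a half turn about z gives the same grasp; the last joint's range is limited). The gripper opens to 85 mm and grips with 20 to 120 N. Pads are 22 mm wide; open, the fingers measure 114 mm over their backs; the gripper's body (76 mm by 85 mm) begins 54 mm behind the grasp point. The pads swing forward as they close: fully open they stand 13 mm farther back than shut.
Start: joints at [-0.103, 0.276, -0.026, 1.268, 0, 1.467], TCP at [624.997, -0.01, 231.313] pointing down, gripper open.
Joint ranges: [-3.12, 3.12], [-0.85, 1.88], [-1.08, 1.24], [-1.95, 2.15], [-1.57, 1.53], [-3.14, 3.14]. Speed limits (rad/s): [2.57, 2.57, 3.14, 3.14, 3.14, 3.14].

### API

Orientations are given as a unit quaternion [w, x, y, z].
In Python, from bench import sensors, cams, robot gives the robot as it stands.
- The arm moves only by the tool servo_tool, never from a script. Its argument "deltas" is a list of rows, each a list of 5 numbers: the closure, from 0 (fully open) to 1 (shut), then the shift along the tool's x, y, z in mm, then the turn about the tool's z in rad. In form: [[jaw, dx, dy, dz, yaw], ...]. A call has 1 to 20 rows; each row is the pose to reach, as a shift and turn from the pose measured when the call began, along the tool's axes at that moment; what a row does not reach only later rows make up. A row lasts 1/10 s, in which the tool goes at most 50 mm and 8.59 degrees, less where a joint would pass 70% of its speed; a pose out of reach is approached as far as the arm can. A call with a gripper value outside its range is refused whole. The fingers move at their own pace and stop on an object; "newtons" is the grip in N (left out, the last holds). Time passes only in rows, so rows that repeat a pose let the fingers close. It gives the time, the measured TCP pose, the force and the opening at its end, in the units of the state.
- sensors.sense(): the state, without advancing time (a new reading comes with each control period).
- cams.capture(name): name is "scene" or "side" or "wrist"; returns (picture, depth): 400x640x3 uint8, red, green, blue; 400x640 float32, mm along the optical axis (not along the pixel's ray), 0 where there is no reading.
- cams.calibration(name): a dict with "fov_y" (degrees; the focal length in pixels is half the picture's height over the tangent of half this angle, whatever the lens; pixels are square), "cx", "cy" (the principal point, pixels), "cam_to_world" (4x4, takes a point from camera to world coordinates). Camera axes: x right, y down, z forward; pixel columns grow to the right and rows downward; lengths in mm; the calibration is good to about 2 mm. A picture is of the moment at which its call begins: read the wrist's pose just before it. calibration takes no time and is no camera call; for the wrist camera it gives the pose at the moment of the call.
- robot.job_done(): hands the job in, once; it reports no verdict.
Trained networks look in the newest picture that a camera, given by its name, has taken for a name from the list of things; names that differ only in an ending like _2 or _b are one class to them, and where a whole thing is asked for, a point or a joint stands for the part that bears it (a point fixed in the world has none). Each returns a list of dicts, best first, with "score" (0 to 1); they miss things now and then, are a little off and sometimes report something else, mostly with a low value. They report only what shows in the picture. A call takes as long as a camera call. They do not tell look-alikes from the thing itself.
- cams.boxes_of(camera, query): "extent" ([left, top, width, height] in pixels, round what is visible of it).
- cams.cut_out(camera, query): "region" (400x640 bool, what is visible of it) and "extent" ([left, top, width, height] in pixels, round what is visible of it).
- cams.place_of(camera, query): "at" ([column, row] in pixels: a listed point, or the origin of a listed thing).
The state is a dict: "time": time; "joint_pos": joint angles; "joint_velocities": joint speeds; "joint_efforts": joint torques, N m; "ee_pos": TCP position; "tool_rot": TCP orientation; "wrist_force": force on the tool from outside, world axes, zero at the start; "wrist_torque": the same for the moment, N m; "opening": opening from 0.0 (shut) to 1.0 (fully open).
Only numpy, scipy, OpenCV 4.12 (cv2) and the standard library are available. Lean on these libraries where they do the work, as an engineer would, in place of code of your own. Each camera call takes 0.05 s, during which the arm holds its last target.

## Working session

There is one attempt and no reset: what is moved stays moved. The work goes in short steps, Python scripts to look and compute and a tool call to move; the robot and the scene stay as the last step left them, time stands still between calls to the robot, and variables do not carry over. Pictures are saved under pics/ and viewed, and the job is handed in when it is done.

Besides the shell and the picture viewer there is one more tool, called after "Call:" as name(argument=value, ...) on one line, values as JSON. servo_tool: Moves the arm, as the interface text tells. Its arguments: {"type":"object","properties":{"deltas":{"type":"array","items":{"type":"array","items":{"type":"number"}}},"newtons":{"type":"number"}},"required":["deltas"]}

```bash
ls; mkdir -p pics; cat > h.py <<'E'
import numpy as np, cv2
from bench import sensors, cams, robot
def cap(n,f=None):
    im,d=cams.capture(n)
    np.savez('last_%s.npz'%n,im=im,d=d,T=np.array(cams.calibration(n)['cam_to_world']))
    if f: cv2.imwrite('pics/'+f,im[:,:,::-1])
    return im,d
def cloud(n,d,T=None):
    c=cams.calibration(n); f=200/np.tan(np.radians(c['fov_y'])/2)
    v,u=np.mgrid[0:400,0:640]
    P=np.stack([(u-c['cx'])*d/f,(v-c['cy'])*d/f,d],-1)
    T=np.array(c['cam_to_world']) if T is None else T
    W=P@T[:3,:3].T+T[:3,3]
    W[d<=0]=np.nan
    return W
E
python3 - <<'E'
from h import *
s=sensors.sense(); print(s)
for n in ['scene','side','wrist']:
    c=cams.calibration(n);print(n,c)
    cap(n,n+'0.png')
E
```

```text
pics
{'time': 0.0, 'joint_pos': array([-1.03376439e-01,  2.77175965e-01, -2.79123893e-02,  1.26801940e+00,
        1.93494468e-05,  1.46737129e+00]), 'joint_velocities': array([ 0.00017827, -0.00077319, -0.00039406, -0.00067145, -0.00035059,
        0.00016984]), 'joint_efforts': array([-1.23772923e-03, -4.45513523e+01,  2.95201170e+01,  1.64704624e-02,
       -2.18722530e-04, -1.59438730e-05]), 'ee_pos': array([6.24199909e+02, 9.34393897e-02, 2.30118204e+02]), 'tool_rot': array([-1.28911759e-04,  9.99999332e-01,  2.42900184e-05, -1.14854133e-03]), 'wrist_force': array([-0.29211208, -0.4376015 ,  0.12137216]), 'wrist_torque': array([-0.00956056,  0.0123521 ,  0.04936251]), 'opening': 0.9981301135348482}
scene {'fov_y': 56.985590550655864, 'cx': 320.5267461693924, 'cy': 201.76129214105842, 'cam_to_world': array([[-8.14678413e-01,  4.80792969e-01, -3.24248676e-01,
         9.06182259e+02],
       [ 5.79774346e-01,  6.63044288e-01, -4.73533504e-01,
         5.07911075e+02],
       [-1.26803469e-02, -5.73768588e-01, -8.18919298e-01,
         9.39889067e+02],
       [ 0.00000000e+00,  0.0
[... 243 characters left out ...]

       [-3.12342155e-01,  6.79483599e-01, -6.63885846e-01,
         8.54008630e+02],
       [-2.02084515e-03, -6.99323186e-01, -7.14802768e-01,
         1.01182171e+03],
       [ 0.00000000e+00,  0.00000000e+00,  0.00000000e+00,
         1.00000000e+00]])}
wrist {'fov_y': 58.69533318862485, 'cx': 322.8977520894783, 'cy': 199.4876604789513, 'cam_to_world': array([[ 9.99995138e-01, -2.88201450e-04, -3.10507240e-03,
         6.25244743e+02],
       [-1.26688029e-03, -9.47393773e-01, -3.20067858e-01,
         8.30149108e+01],
       [-2.84948223e-03,  3.20070236e-01, -9.47389532e-01,
         3.73402313e+02],
       [ 0.00000000e+00,  0.00000000e+00,  0.00000000e+00,
         1.00000000e+00]])}
```

View pics/scene0.png

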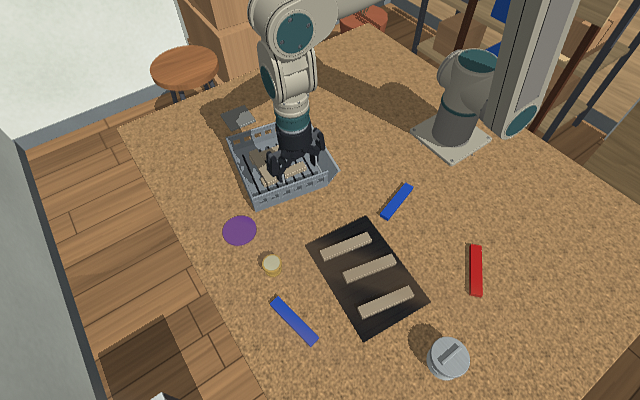

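View pics/side0.png

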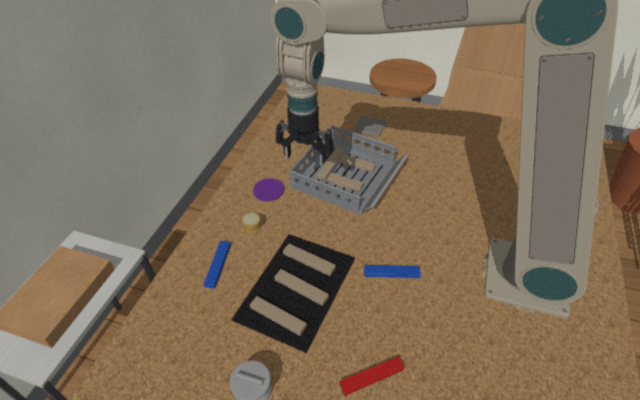

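View pics/wrist0.png

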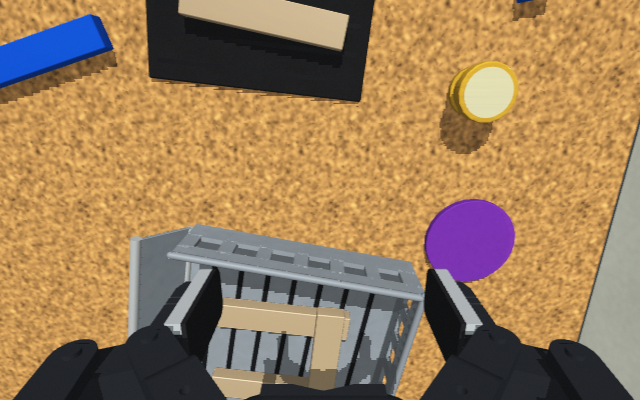

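The scene and side pictures show three buff strips on the black mat (scene about 345,247 / 369,267 / 385,302), the bin with its flap down behind, and blue and red look-alikes outside the mat. Next I'll measure them from the depth data.

```bash
cat >> h.py <<'E'
def rect(P):
    r=cv2.minAreaRect(P.astype(np.float32)); b=cv2.boxPoints(r)
    e=[b[1]-b[0],b[2]-b[1]]; l=[np.linalg.norm(x) for x in e]
    i=int(np.argmax(l)); a=np.arctan2(e[i][1],e[i][0]); a=(a+np.pi/2)%np.pi-np.pi/2
    return np.round(r[0],1),np.round([l[i],l[1-i]],1),round(float(a),4)
def lower(W,Tz): pass
E
python3 - <<'E'
from h import *
for n in ['scene','side']:
    z=np.load(f'last_{n}.npz');im,d=z['im'],z['d']
    W=cloud(n,d)
    for q in ['strip1_mid','base_left_mid','cross_back_mid','flap_lip','bin_floor','tile','disc','loupe','tin','mat']:
        r=cams.place_of(n,q)
        print(n,q,[(np.round(x['at']),round(x['score'],2),np.round(W[int(x['at'][1]),int(x['at'][0])])) for x in r[:4]])
    hsv=cv2.cvtColor(im,cv2.COLOR_RGB2HSV)
    for x in cams.cut_out(n,'strip1_mid')[:7]:
        m=x['region']; P=W[m]; P=P[~np.isnan(P[:,0])]
        zt=np.percentile(P[:,2],70); top=P[abs(P[:,2]-zt)<4]
        print(round(x['score'],2),x['extent'],'zt',round(zt,1),rect(top[:,:2]),np.median(im[m],axis=0))
print(sensors.sense()['time'])
E
```

```text
scene strip1_mid [(array([295., 320.]), 0.94, array([800., 228.,  15.])), (array([346., 248.]), 0.9, array([580., 147.,  26.])), (array([313., 155.]), 0.67, array([591.,  17., 302.])), (array([395., 203.]), 0.65, array([357., 108.,  17.]))]
scene base_left_mid [(array([285., 176.]), 0.51, array([667.,  11., 274.]))]
scene cross_back_mid [(array([264., 168.]), 0.73, array([ 622., -219.,   52.]))]
scene flap_lip [(array([323., 142.]), 0.72, array([556.,  12., 317.]))]
scene bin_floor [(array([280., 165.]), 0.68, array([ 566., -219.,   24.]))]
scene tile [(array([238., 119.]), 0.71, array([ 569., -517.,   10.]))]
scene disc [(array([239., 230.]), 0.77, array([793., -88.,  12.]))]
scene loupe [(array([271., 267.]), 0.64, array([778.,  80.,  39.])), (array([284., 173.]), 0.16, array([ 579., -171.,   39.]))]
scene tin [(array([445., 362.]), 0.89, array([592., 514.,  74.]))]
scene mat [(array([368., 273.]), 0.96, array([576., 239.,  19.]))]
0.96 [380.2, 181.5, 34.5, 41.4] zt 17.1 (array([348. , 104.4]), array([146.4,  30. ], dtype=float32), 0.2989) [ 38.  82. 176.]
side strip1_mid [(array([
[... 725 characters left out ...]
loupe [(array([249., 228.]), 0.68, array([768., 100.,  29.])), (array([331., 163.]), 0.57, array([ 624., -225.,   48.]))]
side tin [(array([254., 397.]), 0.97, array([543., 546.,  64.]))]
side mat [(array([292., 288.]), 0.88, array([580., 239.,   9.])), (array([342., 177.]), 0.28, array([ 575., -185.,   38.]))]
0.96 [360.0, 266.6, 62.7, 11.3] zt 14.3 (array([345.8, 105.2]), array([149.6,  34.9], dtype=float32), 0.2984) [ 37.  73. 142.]
0.91 [197.4, 239.7, 32.4, 48.6] zt 15.0 (array([804. , 229.9]), array([154. ,  31.5], dtype=float32), -1.3862) [ 35.  72. 142.]
0.76 [280.6, 244.8, 53.3, 26.4] zt 19.4 (array([570.5, 141.6]), array([150.6,  33.4], dtype=float32), -0.1826) [138. 124. 103.]
1.25
```

```bash
python3 - <<'E'
from h import *
for n in ['scene','side','wrist']:
    z=np.load(f'last_{n}.npz');im,d=z['im'],z['d']
    W=cloud(n,d,z['T'])
    # buff strips on mat
    m=(im[:,:,0].astype(int)>90)&(W[:,:,2]>10)&(W[:,:,2]<40)&(W[:,:,0]>470)&(W[:,:,0]<690)&(W[:,:,1]>90)&(W[:,:,1]<400)
    k,l,st,c=cv2.connectedComponentsWithStats(m.astype(np.uint8))
    for i in range(1,k):
        if st[i,4]>150:
            P=W[l==i]; top=P[P[:,2]>15]; print(n,st[i,4],round(np.median(top[:,2]),1),rect(top[:,:2]))
    # mat
    # bin
    mb=(W[:,:,0]>400)&(W[:,:,0]<760)&(W[:,:,1]>-400)&(W[:,:,1]<0)&(W[:,:,2]<110)
    hsv=cv2.cvtColor(im,cv2.COLOR_RGB2HSV)
    for lo,hi in [(15,30),(35,46),(46,62),(72,95)]:
        mm=mb&(W[:,:,2]>lo)&(W[:,:,2]<hi); buff=mm&(hsv[:,:,1]>50)
        print(n,lo,hi,mm.sum(),buff.sum(), rect(W[mm][:,:2]) if mm.sum()>20 else '', rect(W[buff][:,:2]) if buff.sum()>20 else '')
E
python3 - <<'E'
import cv2
a=cv2.imread('pics/side0.png')[110:230,270:430]
cv2.imwrite('pics/side0z.png',cv2.resize(a,(800,600),interpolation=cv2.INTER_CUBIC))
E
```

```text
scene 569 21.4 (array([571. , 138.1]), array([150. ,  30.9], dtype=float32), -0.2069)
scene 629 21.4 (array([560.6, 229.5]), array([149.5,  30.4], dtype=float32), -0.2483)
scene 711 21.4 (array([586.1, 325.9]), array([149.5,  30. ], dtype=float32), -0.222)
scene 15 30 1913 117 (array([ 590.2, -211.6]), array([294.5, 275.3], dtype=float32), 1.4139) (array([ 601. , -188.9]), array([275.3, 230.1], dtype=float32), 1.2959)
scene 35 46 772 288 (array([ 567.5, -218.5]), array([274.4, 262.3], dtype=float32), 1.3742) (array([ 576.9, -262.4]), array([217.6, 149.5], dtype=float32), 1.5471)
scene 46 62 725 334 (array([ 558.1, -215.3]), array([281.3, 273.4], dtype=float32), -0.193) (array([ 626.4, -255.3]), array([203.6, 109. ], dtype=float32), 1.4903)
scene 72 95 749 15 (array([ 558.2, -217.2]), array([283.6, 277.2], dtype=float32), -0.1858) 
side 579 18.8 (array([570.4, 140.6]), array([150.9,  34.3], dtype=float32), -0.2097)
side 640 18.9 (array([560.1, 231.6]), array([151.2,  33.8], dtype=float32), -0.2376)
side 731 19.2 (array([586.4, 327.8]), array([151.2,  31.9], dtype=float32), -0.2214)
si
[... 565 characters left out ...]
oat32), -0.1966) 
wrist 4989 21.7 (array([571. , 138.4]), array([150. ,  30.2], dtype=float32), -0.2068)
wrist 15 30 14537 783 (array([ 576.7, -201.8]), array([250. , 236.2], dtype=float32), -0.1929) (array([ 567.5, -175.2]), array([221.6, 186.2], dtype=float32), -0.1917)
wrist 35 46 6201 3402 (array([ 573.8, -189.3]), array([262.3, 213.8], dtype=float32), -0.1879) (array([ 565.7, -165.8]), array([232.5, 172.5], dtype=float32), -1.4344)
wrist 46 62 4872 2131 (array([ 571.8, -163.6]), array([274.4, 163.4], dtype=float32), -0.1971) (array([ 569.6, -169.5]), array([288.4, 135.5], dtype=float32), -0.3229)
wrist 72 95 4718 2 (array([ 571.6, -145.3]), array([282.9, 132.7], dtype=float32), -0.1953)
```

View pics/side0z.png

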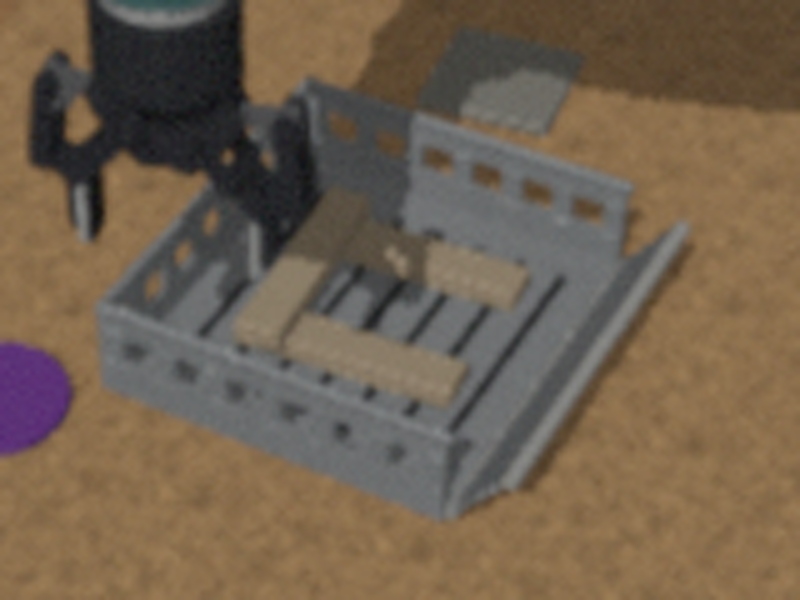

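Call:
servo_tool(deltas=[[0,-12,50,-20,0],[0,-22,95,-40,0],[0,-32,140,-60,0],[0,-42,188,-70,0],[0,-50,235,-70,0],[0,-50,235,-70,0],[0,-50,235,-70,0]])

```text
time: 1.95
ee_pos: [574.6, -236.3, 301.2]
tool_rot: [-0.0, 1.0, -0.001, -0.0]
wrist_force: [-0.4, 1.1, 0.4]
opening: 1.0
```

```bash
python3 - <<'E'
from h import *
print(sensors.sense()['ee_pos'])
cap('wrist','wrist1.png')
for q in ['base_left_mid','cross_back_mid','flap_lip','bin_floor','flap_hinge']:
    r=cams.place_of('wrist',q); print(q,[(np.round(x['at']),round(x['score'],2)) for x in r[:3]])
E
```

```text
[ 574.5675682  -236.26439012  301.15436855]
base_left_mid [(array([325., 103.]), 0.97)]
cross_back_mid [(array([366., 154.]), 0.82)]
flap_lip [(array([174., 116.]), 0.58), (array([325., 101.]), 0.56)]
bin_floor [(array([316., 138.]), 0.95)]
flap_hinge [(array([178., 119.]), 0.2)]
```

View pics/wrist1.png

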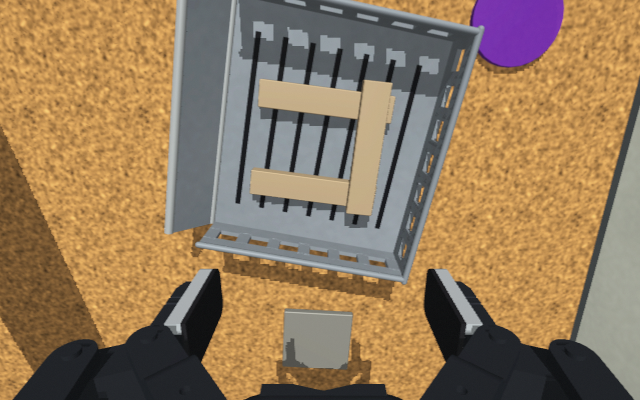

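The whole stack is visible: base strips at (310,98) and (300,187), the cross strip at (370,150), and the flap lip along (175,110). Now I'll fit the poses.

```bash
cat > bin.py <<'E'
from h import *
z=np.load('last_wrist.npz');im,d=z['im'],z['d'];W=cloud('wrist',d,z['T'])
Z=W[:,:,2]; hsv=cv2.cvtColor(im,cv2.COLOR_RGB2HSV)
box=(W[:,:,0]>470)&(W[:,:,0]<680)&(W[:,:,1]>-310)&(W[:,:,1]<-100)
buff=(im[:,:,0].astype(int)-im[:,:,2]>25)&box
def comps(m,minpx=150):
    k,l,st,c=cv2.connectedComponentsWithStats(m.astype(np.uint8))
    for i in range(1,k):
        if st[i,4]>minpx:
            P=W[l==i]; print(st[i,:5],round(float(np.median(P[:,2])),1),rect(P[:,:2]))
print('cross');comps(buff&(Z>48)&(Z<60))
print('base');comps(buff&(Z>34)&(Z<44))
print('third');comps(buff&(Z>64)&(Z<76))
print('floor z',np.median(Z[box&~buff&(Z<30)]))
m=(Z>76)&(Z<95)&(W[:,:,1]<0)&(W[:,:,0]>480); P=W[m]; print('walls',rect(P[:,:2]))
E
python3 bin.py
python3 - <<'E'
from h import *
z=np.load('last_wrist.npz');W=cloud('wrist',z['d'],z['T'])
for r in [30,80,130,180,220]:
    print(r,[(c,*np.round(W[r,c],0)) for c in range(164,236,4)])
print(W[200,420:470:5].round(0).tolist())
E
```

```text
cross
[ 346   80   46  136 3650] 54.3 (array([ 624. , -227.9]), array([149. ,  30.3], dtype=float32), 1.4623)
base
[ 258   79  103   41 2778] 38.4 (array([ 559.3, -172.4]), array([111.6,  29.2], dtype=float32), -0.1277)
[ 250  170   99   36 2350] 38.3 (array([ 545.9, -274.3]), array([116.2,  29.7], dtype=float32), -0.1351)
third
floor z 22.450446551679818
walls (array([ 602.8, -222.5]), array([275.3, 195.2], dtype=float32), 1.3672)
30 [(164, np.float64(395.0), np.float64(-98.0), np.float64(0.0)), (168, np.float64(400.0), np.float64(-98.0), np.float64(2.0)), (172, np.float64(403.0), np.float64(-98.0), np.float64(-1.0)), (176, np.float64(435.0), np.float64(-107.0), np.float64(72.0)), (180, np.float64(439.0), np.float64(-107.0), np.float64(72.0)), (184, np.float64(442.0), np.float64(-107.0), np.float64(70.0)), (188, np.float64(444.0), np.float64(-106.0), np.float64(64.0)), (192, np.float64(447.0), np.float64(-106.0), np.float64(60.0)), (196, np.float64(449.0), np.float64(-105.0), np.float64(57.0)), (200, np.float64(452.0), np.float64(-105.0), np.float64(53.0)), (204, np.float64(456.0), 
[... 4634 characters left out ...]
.0), np.float64(32.0)), (208, np.float64(430.0), np.float64(-320.0), np.float64(27.0)), (212, np.float64(434.0), np.float64(-320.0), np.float64(26.0)), (216, np.float64(438.0), np.float64(-322.0), np.float64(22.0)), (220, np.float64(443.0), np.float64(-322.0), np.float64(22.0)), (224, np.float64(448.0), np.float64(-322.0), np.float64(22.0)), (228, np.float64(454.0), np.float64(-321.0), np.float64(24.0)), (232, np.float64(459.0), np.float64(-321.0), np.float64(23.0))]
[[683.0, -280.0, 67.0], [684.0, -274.0, 85.0], [688.0, -273.0, 87.0], [723.0, -303.0, -0.0], [729.0, -303.0, -0.0], [736.0, -303.0, -1.0], [742.0, -303.0, 0.0], [749.0, -303.0, 0.0], [756.0, -303.0, -1.0], [762.0, -303.0, -0.0]]
```

```bash
cat > fit.py <<'E'
from h import *
def edges(n='wrist',zs=(38,),box=(470,680,-310,-100),z=None,ax=0,minpx=150,tol=3.0):
    """per component: line fits to the two long edges, using rays x plane at known z. ax=0: long axis ~ world x"""
    z=z or np.load(f'last_{n}.npz'); im,d,T=z['im'],z['d'],z['T']
    W=cloud(n,d,T); c=cams.calibration(n); f=200/np.tan(np.radians(c['fov_y'])/2)
    out=[]
    for zt in zs:
        m=(abs(W[:,:,2]-zt)<tol)&(im[:,:,0].astype(int)-im[:,:,2]>15)&(W[:,:,0]>box[0])&(W[:,:,0]<box[1])&(W[:,:,1]>box[2])&(W[:,:,1]<box[3])
        v,u=np.mgrid[0:400,0:640]; D=np.stack([(u-c['cx'])/f,(v-c['cy'])/f,np.ones_like(d)],-1)@T[:3,:3].T
        X=T[:3,3]+D*((zt-T[2,3])/D[:,:,2])[...,None]
        k,l,st,_=cv2.connectedComponentsWithStats(m.astype(np.uint8))
        for i in range(1,k):
            if st[i,4]<minpx: continue
            P=X[l==i][:,:2]; a=rect(P)[2]
            best=min(np.arange(a-.06,a+.06,.002),key=lambda t:(lambda q:np.percentile(q,98)-np.percentile(q,2))(P@np.array([-np.sin(t),np.cos(t)])))
            # refine: midline regression
            for _ in range(3):
                e=np.array([np.cos(best),np.sin(best)]);nrm=np.array([-e[1],e[0]])
                s=P@e;t=P@nrm; b=np.arange(np.percentile(s,6),np.percentile(s,94)-3,3.)
                lo=[t[(s>=q)&(s<q+3)].min() for q in b if ((s>=q)&(s<q+3)).sum()>3];hi=[t[(s>=q)&(s<q+3)].max() for q in b if ((s>=q)&(s<q+3)).sum()>3]
                bb=np.arange(len(lo))*3.
                kl=np.polyfit(bb,lo,1)[0];kh=np.polyfit(bb,hi,1)[0]
                best+=(kl+kh)/2
            e=np.array([np.cos(best),np.sin(best)]);nrm=np.array([-e[1],e[0]]);s=P@e;t=P@nrm
            tl,th=np.median(lo),np.median(hi)
            q=(t>tl+4)&(t<th-4)
            tb=np.arange(tl+4,th-4,3.)
            sl=np.median([s[(t>=w)&(t<w+3)].min() for w in tb]);sh=np.median([s[(t>=w)&(t<w+3)].max() for w in tb])
            C=e*(sl+sh)/2+nrm*(tl+th)/2
            out.append(dict(c=C,yaw=best,len=sh-sl,wid=th-tl,lo=e*sl+nrm*(tl+th)/2,hi=e*sh+nrm*(tl+th)/2,px=st[i,4],z=zt,sk=(kl,kh)))
    for o in out: print({k:(np.round(v,3) if np.ndim(v)==0 else np.round(v,1).tolist()) for k,v in o.items()})
    return out
if __name__=='__main__':
    edges(zs=(38,54))
E
python3 fit.py
```

```text
{'c': [559.3, -172.4], 'yaw': np.float64(-0.127), 'len': np.float64(110.802), 'wid': np.float64(28.816), 'lo': [504.4, -165.4], 'hi': [614.3, -179.4], 'px': np.int32(2790), 'z': np.int64(38), 'sk': [0.0, -0.0]}
{'c': [545.8, -274.1], 'yaw': np.float64(-0.136), 'len': np.float64(115.434), 'wid': np.float64(29.183), 'lo': [488.6, -266.3], 'hi': [603.0, -281.9], 'px': np.int32(2343), 'z': np.int64(38), 'sk': [0.0, -0.0]}
{'c': [623.8, -227.8], 'yaw': np.float64(1.462), 'len': np.float64(148.37), 'wid': np.float64(29.495), 'lo': [615.7, -301.6], 'hi': [631.9, -154.1], 'px': np.int32(3635), 'z': np.int64(54), 'sk': [0.0, -0.0]}
```

```bash
python3 - <<'E'
from h import *
z=np.load('last_wrist.npz');W=cloud('wrist',z['d'],z['T']);Z=W[:,:,2]
# lip outer edge : first column where Z jumps >40
r=np.arange(10,225,5);c=[]
for q in r:
    row=Z[q,120:230]; c.append(120+int(np.argmax(np.nan_to_num(row)>40)))
p=np.polyfit(r,c,1);print('lip resid',np.round(np.array(c)-np.polyval(p,r),1))
# right outer wall bottom edge (row ~ 240-280), cols 205..400: last row with Z>70
cc=np.arange(215,400,8);rr=[]
for q in cc:
    col=np.nan_to_num(Z[150:300,q]); rr.append(150+np.max(np.where(col>76)[0]) if (col>76).any() else np.nan)
rr=np.array(rr,float);ok=~np.isnan(rr);p=np.polyfit(cc[ok],rr[ok],1);print('right wall',p,np.round(rr-np.polyval(p,cc),1))
rr=np.arange(35,275,8);c=[]
for q in rr:
    row=np.nan_to_num(Z[q,350:520]); w=np.where(row>76)[0]; c.append(350+w.max() if len(w) else np.nan)
c=np.array(c,float);ok=~np.isnan(c);p=np.polyfit(rr[ok],c[ok],1);print('back',np.round(c-np.polyval(p,rr),1))
# corner positions of wall tops
for n in ['scene','side','wrist']:
    z=np.load(f'last_{n}.npz');W=cloud(n,z['d'],z['T']);Z=W[:,:,2]
    m=(Z>79)&(Z<92)&(W[:,:,0]>470)&(W[:,:,0]<730)&(W[:,:,1]>-390)&(W[:,:,1]<-40)
    P=W[m]; 
    # back wall pts
    u=np.array([np.cos(-.19),np.sin(-.19)]);v=np.array([-u[1],u[0]]);s=P[:,:2]@u;t=P[:,:2]@v
    smax=np.percentile(s,99);bk=P[s>smax-8];tb=bk[:,:2]@v
    p=np.polyfit(tb,bk[:,:2]@u,1);print(n,'back wall yaw',-.19-np.arctan(p[0]),'s',smax,'n',len(bk))
    for nm,q in [('L',t>np.percentile(t,99.5)-8),('R',t<np.percentile(t,.5)+8)]:
        x=P[q]; p=np.polyfit(x[:,:2]@u,x[:,:2]@v,1);print(nm,-.19+np.arctan(p[0]),'t',np.median(x[:,:2]@v),q.sum())
E
```

```text
lip resid [ 0.1  0.4 -0.3 -0.1  0.2  0.5 -0.3 -0.   0.3 -0.5 -0.2  0.1  0.3 -0.4
 -0.1  0.2  0.4 -0.3 -0.   0.2 -0.5 -0.2  0.   0.3 -0.4 -0.2  0.1  0.4
 -0.3 -0.1  0.2  0.5 -0.3 -0.   0.3 -0.5 -0.2  0.1  0.3 -0.4 -0.1  0.2
  0.4]
right wall [1.09130435e-01 2.34413623e+02] [41.1 -6.7 -6.6 -6.5 -5.4 -5.2 -5.1 -4.  -3.9 -3.7 -2.6 -2.5 -1.4 -1.2
 -1.1  0.   0.2  0.3  1.4  1.5  1.7  2.8  2.9  4. ]
back [ 0.3 -0.2  0.2 -0.3  0.2 -0.4  0.1 -0.5 -0.   0.4 -0.1  0.4 -0.2  0.3
 -0.3  0.2 -0.3  0.1 -0.4  0.   0.5 -0.1  0.4 -0.1  0.3 -0.2  0.2 -0.3
  0.2 -0.4]
scene back wall yaw -0.1924512359682803 s 730.0246521677159 n 165
L -0.19074825135885506 t 26.478322392024022 232
R -0.189072732889525 t -238.71274394687617 139
side back wall yaw -0.19018523473065255 s 729.2023297853962 n 96
L -0.18918184428421478 t 29.082683274984593 173
R -0.19751328472067858 t -236.31630719840993 77
wrist back wall yaw -0.1928401334941724 s 729.3879155731311 n 2064
L -0.18550239071302776 t 25.734515454721432 1418
R -0.19352486043931869 t -236.27113829474806 1308
```

Call:
servo_tool(deltas=[[0,0,-20,35,0.06],[0,0,-41,70,0.12],[0,0,-41,70,0.12],[0,0,-41,70,0.12],[0,0,-41,70,0.12]])

```text
time: 2.75
ee_pos: [576.8, -193.2, 233.4]
tool_rot: [0.001, 0.998, -0.058, 0.002]
wrist_force: [1.3, -0.1, 0.7]
opening: 1.003
```

```bash
python3 - <<'E'
from h import *
s=sensors.sense();print(s['ee_pos'],s['tool_rot'],s['joint_pos'],np.abs(s['joint_velocities']).max())
cap('wrist','wrist2.png')
from fit import edges
edges(zs=(38,54))
E
```

```text
[ 576.79660235 -193.17005226  233.35190645] [ 7.43945909e-04  9.98292212e-01 -5.83895065e-02  1.66501367e-03] [-4.29310471e-01  2.43376629e-01 -6.49690867e-02  1.25880773e+00
 -1.79779165e-04  1.25833119e+00] 0.02291306027775282
{'c': [559.8, -174.2], 'yaw': np.float64(-0.129), 'len': np.float64(110.313), 'wid': np.float64(29.491), 'lo': [505.1, -167.1], 'hi': [614.5, -181.3], 'px': np.int32(3597), 'z': np.int64(38), 'sk': [-0.0, 0.0]}
{'c': [nan, nan], 'yaw': np.float64(1.462), 'len': np.float64(nan), 'wid': np.float64(4.534), 'lo': [nan, nan], 'hi': [nan, nan], 'px': np.int32(168), 'z': np.int64(38), 'sk': [-0.0, 0.0]}
{'c': [546.0, -275.9], 'yaw': np.float64(-0.14), 'len': np.float64(115.453), 'wid': np.float64(30.291), 'lo': [488.9, -267.9], 'hi': [603.2, -283.9], 'px': np.int32(2929), 'z': np.int64(38), 'sk': [0.0, -0.0]}
{'c': [624.1, -230.1], 'yaw': np.float64(1.459), 'len': np.float64(149.33), 'wid': np.float64(29.505), 'lo': [615.8, -304.3], 'hi': [632.5, -155.9], 'px': np.int32(4640), 'z': np.int64(54), 'sk': [-0.0, 0.0]}
  return _methods._mean(a, axis=axis, dtype=dtype,
  ret = ret.dtype.type(ret / rcount)
```

View pics/wrist2.png

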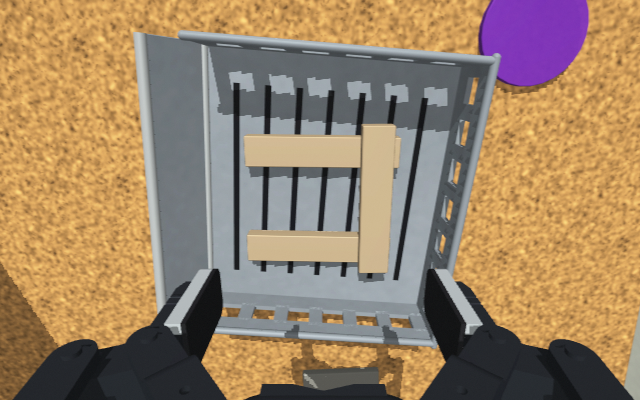

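```bash
cat > go.py <<'E'
import sys
from h import *
def pose():
    s=sensors.sense();w,x,y,z=s['tool_rot']
    tx=np.array([1-2*(y*y+z*z),2*(x*y+w*z)]);return s['ee_pos'],np.arctan2(tx[1],tx[0])
def go(X,Y,Z,psi):
    p,a=pose();dx,dy=X-p[0],Y-p[1];t=(psi-a+np.pi)%(2*np.pi)-np.pi
    print('pos',p.round(1),'psi',round(a,4),'-> d',round(dx*np.cos(a)+dy*np.sin(a),1),round(dx*np.sin(a)-dy*np.cos(a),1),round(p[2]-Z,1),'yaw',round(-t,3))
if __name__=='__main__':
    v=list(map(float,sys.argv[1:]));go(*v)
E
python3 go.py 571 138.3 233 1.364
```

```text
pos [ 577.  -193.6  233.7] psi -0.1175 -> d -44.9 -328.9 0.7 yaw -1.482
```

Call:
servo_tool(deltas=[[0.3,-5,-33,0,-0.148],[0.3,-10,-70,0,-0.296],[0.3,-15,-108,0,-0.445],[0.3,-20,-148,0,-0.593],[0.3,-25,-188,0,-0.741],[0.3,-30,-226,0,-0.889],[0.3,-35,-262,0,-1.037],[0.3,-40,-296,0,-1.186],[0.3,-45,-329,0,-1.334],[0.3,-45,-329,0,-1.482],[0.3,-45,-329,0,-1.482],[0.3,-45,-329,0,-1.482],[0.3,-45,-329,0,-1.482]])

```text
time: 4.1
ee_pos: [571.7, 137.7, 233.9]
tool_rot: [0.002, 0.777, 0.629, 0.002]
wrist_force: [0.4, -0.7, -0.2]
opening: 0.703
```

```bash
python3 - <<'E'
from h import *
s=sensors.sense();print(s['ee_pos'],s['joint_pos'],s['opening'],np.abs(s['joint_velocities']).max())
cap('wrist','wrist3.png')
from fit import edges
edges(zs=(21,),box=(450,700,60,420))
import go; go.go(571,138.3,30,1.364)
E
```

```text
[571.67295537 137.6531712  233.93154664] [ 0.12764511  0.20632787 -0.11041347  1.24880743 -0.00254114  0.33729145] 0.7027686997156996 0.009189763125740465
{'c': [559.5, 228.5], 'yaw': np.float64(-0.24), 'len': np.float64(148.43), 'wid': np.float64(29.838), 'lo': [487.4, 246.1], 'hi': [631.6, 210.8], 'px': np.int32(4646), 'z': np.int64(21), 'sk': [0.0, -0.0]}
{'c': [585.9, 324.8], 'yaw': np.float64(-0.223), 'len': np.float64(147.802), 'wid': np.float64(30.706), 'lo': [513.8, 341.1], 'hi': [657.9, 308.4], 'px': np.int32(4684), 'z': np.int64(21), 'sk': [0.0, -0.0]}
{'c': [570.6, 137.7], 'yaw': np.float64(-0.208), 'len': np.float64(148.179), 'wid': np.float64(28.751), 'lo': [498.1, 153.0], 'hi': [643.1, 122.4], 'px': np.int32(4203), 'z': np.int64(21), 'sk': [0.0, -0.0]}
pos [571.5 137.6 233.7] psi 1.3614 -> d 0.6 -0.6 203.7 yaw -0.003
```

View pics/wrist3.png

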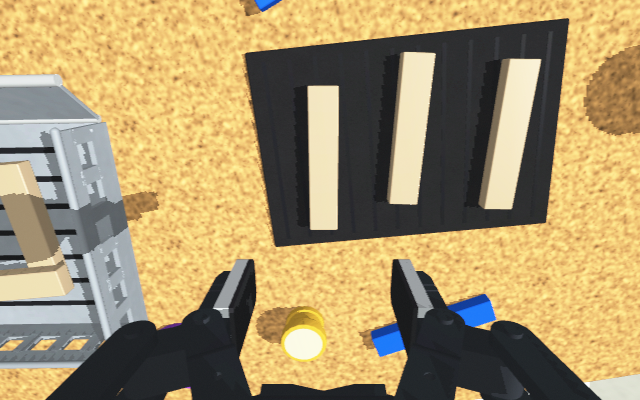

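Call:
servo_tool(deltas=[[0.3,-0.5,-0.5,45,-0.003],[0.3,-0.5,-0.5,90,-0.003],[0.3,-0.5,-0.5,135,-0.003],[0.3,-0.5,-0.5,175,-0.003],[0.3,-0.5,-0.5,205,-0.003],[0.3,-0.5,-0.5,218,-0.003],[0.3,-0.5,-0.5,223,-0.003],[0.3,-0.5,-0.5,223,-0.003]])

```text
time: 4.95
ee_pos: [572.7, 136.6, 11.2]
tool_rot: [0.003, 0.776, 0.63, 0.002]
wrist_force: [0.9, -0.0, 0.8]
opening: 0.696
```

```bash
python3 go.py 570.7 138 9 1.363
```

```text
pos [572.7 136.6  11.2] psi 1.3636 -> d 1.0 -2.3 2.2 yaw 0.001
```

Call:
servo_tool(deltas=[[0.3,1,-2,1.5,0],[0.3,1,-2,1.5,0],[0.6,1,-2,1.5,0],[0.75,1,-2,1.5,0],[0.85,1,-2,1.5,0],[0.85,1,-2,1.5,0],[0.85,1,-2,1.5,0]], newtons=50)

```text
time: 5.65
ee_pos: [571.9, 138.1, 10.8]
tool_rot: [0.003, 0.776, 0.63, 0.002]
wrist_force: [-1.1, 1.4, 5.4]
opening: 0.334
```

```bash
python3 go.py 571 138 150 1.363
```

```text
pos [571.9 138.1  10.8] psi 1.3637 -> d -0.3 -0.8 -139.2 yaw 0.001
```

```bash
python3 go.py 521.5 -219 180 -0.115
```

```text
pos [571.9 138.1  10.8] psi 1.3637 -> d -359.9 24.1 -169.2 yaw 1.479
```

Call:
servo_tool(deltas=[[0.85,0,0,-15,0],[0.85,0,0,-55,0],[0.85,0,0,-100,0],[0.85,0,0,-140,0.07],[0.85,-25,2,-168,0.2],[0.85,-63,4,-168,0.34],[0.85,-103,7,-168,0.48],[0.85,-143,10,-168,0.62],[0.85,-183,12,-168,0.76],[0.85,-223,15,-168,0.9],[0.85,-260,17,-168,1.04],[0.85,-295,20,-168,1.18],[0.85,-328,22,-168,1.32],[0.85,-350,24,-168,1.43],[0.85,-360,24,-168,1.479],[0.85,-360,24,-168,1.479],[0.85,-360,24,-168,1.479]])

```text
time: 7.35
ee_pos: [519.6, -218.4, 178.3]
tool_rot: [0.0, 0.998, -0.057, 0.003]
wrist_force: [0.3, 1.1, -0.7]
opening: 0.333
```

```bash
python3 - <<'E'
from h import *
s=sensors.sense();print(s['ee_pos'],s['wrist_force'],s['opening'],np.abs(s['joint_velocities']).max())
cap('wrist','wrist4.png')
import go; go.go(521.5,-219,44,-0.115)
E
```

```text
[ 519.57982545 -218.40997004  178.3295043 ] [ 0.31938578  1.08911566 -0.70607118] 0.33270398744846225 0.017063354911904006
pos [ 519.7 -218.1  178.4] psi -0.114 -> d 1.9 0.7 134.4 yaw 0.001
```

View pics/wrist4.png

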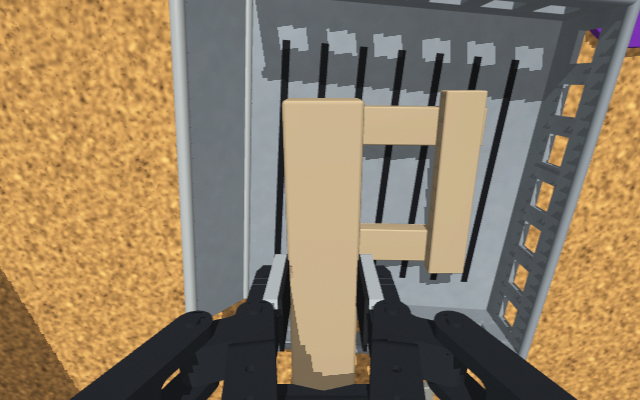

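```bash
python3 - <<'E'
from h import *
from fit import edges
z=np.load('last_wrist.npz');W=cloud('wrist',z['d'],z['T']);zz=W[130:250,300:350,2];print(np.nanmedian(zz), [np.nanmedian(W[r,300:350,2]).round(1) for r in range(110,260,20)])
o=edges(zs=(np.nanmedian(zz),),box=(440,600,-260,-100))
edges(zs=(54,),box=(560,680,-310,-120))
edges(zs=(38,),box=(470,680,-310,-120))
E
```

```text
189.5092311311383 [np.float64(189.7), np.float64(189.7), np.float64(189.3), np.float64(189.6), np.float64(189.4), np.float64(189.2), np.float64(189.5), np.float64(189.4)]
{'c': [521.9, -201.3], 'yaw': np.float64(1.458), 'len': np.float64(118.261), 'wid': np.float64(29.164), 'lo': [515.2, -260.1], 'hi': [528.6, -142.6], 'px': np.int32(19045), 'z': np.float64(189.509), 'sk': [-0.0, 0.0]}
{'c': [623.7, -229.6], 'yaw': np.float64(1.461), 'len': np.float64(148.969), 'wid': np.float64(30.417), 'lo': [615.5, -303.6], 'hi': [631.9, -155.5], 'px': np.int32(7103), 'z': np.int64(54), 'sk': [-0.0, 0.0]}
{'c': [586.8, -177.1], 'yaw': np.float64(-0.133), 'len': np.float64(57.851), 'wid': np.float64(29.231), 'lo': [558.1, -173.3], 'hi': [615.5, -181.0], 'px': np.int32(2831), 'z': np.int64(38), 'sk': [0.0, -0.0]}
{'c': [575.0, -278.9], 'yaw': np.float64(-0.195), 'len': np.float64(58.484), 'wid': np.float64(29.602), 'lo': [546.3, -273.2], 'hi': [603.7, -284.5], 'px': np.int32(2039), 'z': np.int64(38), 'sk': [-0.0, 0.0]}
```

```bash
python3 go.py 522.3 -220.5 60 -0.113
```

```text
pos [ 519.7 -218.1  178.4] psi -0.114 -> d 2.8 2.1 118.4 yaw -0.001
```

Call:
servo_tool(deltas=[[0.85,3,2,40,0],[0.85,3,2,80,0],[0.85,3,2,110,0],[0.85,3,2,120,0],[0.85,3,2,120,0],[0.85,3,2,120,0]])

```text
time: 8.0
ee_pos: [524.5, -220.6, 59.8]
tool_rot: [0.001, 0.998, -0.057, 0.004]
wrist_force: [-0.1, -0.4, -1.4]
opening: 0.334
```

```bash
python3 go.py 522.3 -220.5 45 -0.113
```

```text
pos [ 524.5 -220.6   59.8] psi -0.1131 -> d -2.2 0.1 14.8 yaw -0.0
```

Call:
servo_tool(deltas=[[0.85,-2,0,7,0],[0.85,-2,0,12,0],[0.85,-2,0,14.5,0],[0.85,-2,0,14.5,0]])

```text
time: 8.4
ee_pos: [522.4, -220.4, 45.1]
tool_rot: [0.0, 0.998, -0.057, 0.004]
wrist_force: [-0.2, 0.2, -0.7]
opening: 0.332
```

```bash
python3 go.py 522.3 -220.5 43 -0.113
```

```text
pos [ 522.4 -220.4   45.1] psi -0.1132 -> d -0.1 0.2 2.1 yaw -0.0
```

Call:
servo_tool(deltas=[[0.85,0,0,1,0],[0.85,0,0,1.5,0],[0.85,0,0,2,0]])

```text
time: 8.7
ee_pos: [522.6, -220.5, 43.8]
tool_rot: [0.001, 0.998, -0.057, 0.004]
wrist_force: [-1.7, 1.4, 6.9]
opening: 0.332
```

Call:
servo_tool(deltas=[[0.62,0,0,0,0],[0.55,0,0,0,0],[0.5,0,0,0,0],[0.45,0,0,0,0],[0.4,0,0,0,0],[0.4,0,0,-10,0],[0.4,0,0,-40,0],[0.4,0,0,-85,0],[0.4,0,-30,-130,0],[0.4,30,-30,-175,0],[0.4,50,-30,-190,0],[0.4,50,-30,-190,0],[0.4,50,-30,-190,0]])

```text
time: 10.0
ee_pos: [574.3, -196.0, 235.1]
tool_rot: [0.001, 0.998, -0.056, 0.005]
wrist_force: [-0.9, 0.4, -0.1]
opening: 0.601
```

```bash
python3 - <<'E'
from h import *
s=sensors.sense();print(s['ee_pos'],s['wrist_force'],s['opening'],np.abs(s['joint_velocities']).max())
cap('wrist','wrist5.png')
from fit import edges
edges(zs=(38,54))
import go; go.go(559.5,228.6,200,1.571-.241)
E
```

```text
[ 574.33188486 -195.99948339  235.09598487] [-0.87799388  0.40169138 -0.1310058 ] 0.6010922523569233 0.06434688082862958
{'c': [577.1, -175.5], 'yaw': np.float64(-0.125), 'len': np.float64(71.486), 'wid': np.float64(28.906), 'lo': [541.6, -171.0], 'hi': [612.6, -180.0], 'px': np.int32(2310), 'z': np.int64(38), 'sk': [-0.0, 0.0]}
{'c': [nan, nan], 'yaw': np.float64(1.458), 'len': np.float64(nan), 'wid': np.float64(5.845), 'lo': [nan, nan], 'hi': [nan, nan], 'px': np.int32(206), 'z': np.int64(38), 'sk': [0.0, -0.0]}
{'c': [nan, nan], 'yaw': np.float64(1.443), 'len': np.float64(nan), 'wid': np.float64(4.387), 'lo': [nan, nan], 'hi': [nan, nan], 'px': np.int32(156), 'z': np.int64(38), 'sk': [-0.0, 0.0]}
{'c': [565.4, -277.2], 'yaw': np.float64(-0.137), 'len': np.float64(71.51), 'wid': np.float64(28.809), 'lo': [530.0, -272.3], 'hi': [600.8, -282.1], 'px': np.int32(1773), 'z': np.int64(38), 'sk': [0.0, -0.0]}
{'c': [492.0, -267.1], 'yaw': np.float64(1.452), 'len': np.float64(28.871), 'wid': np.float64(10.405), 'lo': [490.2, -281.4], 'hi': [493.7, -252.7], 'px': np.int32(271), 'z': np.int64(38), 'sk': [-0.0, 0.0]}
{'c': [521.3, -217.4], 'yaw': np.float64(1.457), 'len': np.float64(147.239), 'wid': np.float64(29.066), 'lo': [512.9, -290.6], 'hi': [529.6, -144.3], 'px': np.int32(4511), 'z': np.int64(54), 'sk': [-0.0, 0.0]}
{'c': [621.8, -228.2], 'yaw': np.float64(1.458), 'len': np.float64(147.221), 'wid': np.float64(28.961), 'lo': [613.5, -301.3], 'hi': [630.1, -155.0], 'px': np.int32(4425), 'z': np.int64(54), 'sk': [-0.0, 0.0]}
pos [ 573.1 -195.6  233.6] psi -0.1131 -> d -61.3 -420.0 33.6 yaw -1.443
  return _methods._mean(a, axis=axis, dtype=dtype,
  ret = ret.dtype.type(ret / rcount)
```

View pics/wrist5.png

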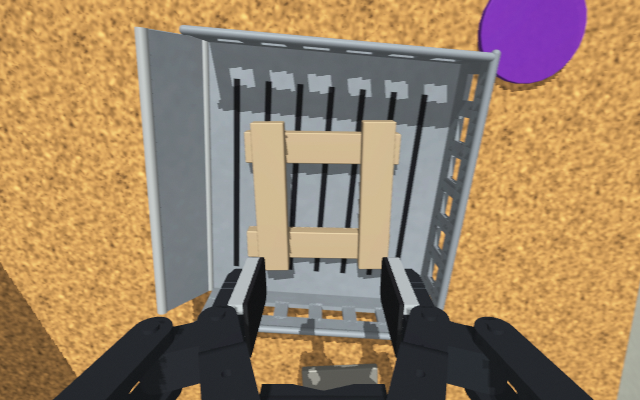

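Call:
servo_tool(deltas=[[0.4,-6,-40,0,-0.145],[0.4,-12,-85,0,-0.29],[0.4,-19,-130,0,-0.435],[0.4,-26,-177,0,-0.58],[0.4,-33,-224,0,-0.725],[0.4,-40,-270,0,-0.87],[0.4,-46,-316,0,-1.015],[0.4,-53,-360,10,-1.16],[0.4,-59,-398,25,-1.305],[0.4,-61,-420,50,-1.443],[0.4,-61,-420,90,-1.443],[0.4,-61,-420,130,-1.443],[0.4,-61,-420,140,-1.443],[0.4,-61,-420,140,-1.443]])

```text
time: 11.45
ee_pos: [557.3, 227.1, 90.1]
tool_rot: [0.001, 0.787, 0.617, -0.001]
wrist_force: [-0.6, -0.0, 0.5]
opening: 0.597
```

```bash
python3 go.py 559.5 228.6 10.8 1.331
```

```text
pos [557.3 227.1  90.1] psi 1.3294 -> d 2.0 1.8 79.3 yaw -0.002
```

Call:
servo_tool(deltas=[[0.4,2,1.5,30,-0.002],[0.4,2,1.5,60,-0.002],[0.4,2,1.5,74,-0.002],[0.4,2,1.5,79,-0.002],[0.4,2,1.5,79.5,-0.002],[0.6,2,1.5,79.5,-0.002],[0.75,2,1.5,79.5,-0.002],[0.85,2,1.5,79.5,-0.002],[0.85,2,1.5,79.5,-0.002],[0.85,2,1.5,79.5,-0.002]], newtons=50)

```text
time: 12.45
ee_pos: [560.9, 228.9, 12.6]
tool_rot: [0.002, 0.786, 0.618, 0.0]
wrist_force: [0.8, -0.9, 6.1]
opening: 0.331
```

```bash
python3 go.py 579.5 -176.2 190 1.444
```

```text
pos [560.9 228.9  12.6] psi 1.3315 -> d -389.1 114.1 -177.4 yaw -0.113
```

Call:
servo_tool(deltas=[[0.85,0,0,-15,0],[0.85,0,0,-55,0],[0.85,0,0,-100,0],[0.85,-15,4,-135,0],[0.85,-50,15,-165,-0.02],[0.85,-95,28,-178,-0.04],[0.85,-140,41,-178,-0.06],[0.85,-185,54,-178,-0.08],[0.85,-230,67,-178,-0.1],[0.85,-275,80,-178,-0.113],[0.85,-320,94,-178,-0.113],[0.85,-360,106,-178,-0.113],[0.85,-380,112,-178,-0.113],[0.85,-389,115,-178,-0.113],[0.85,-389,115,-178,-0.113],[0.85,-389,115,-178,-0.113]])

```text
time: 14.05
ee_pos: [579.6, -174.7, 191.8]
tool_rot: [0.001, 0.75, 0.661, 0.0]
wrist_force: [0.4, 0.6, -1.5]
opening: 0.326
```

```bash
python3 - <<'E'
from h import *
s=sensors.sense();print(s['ee_pos'],s['tool_rot'],s['opening'],np.abs(s['joint_velocities']).max())
cap('wrist','wrist6.png')
from fit import edges
z=np.load('last_wrist.npz');W=cloud('wrist',z['d'],z['T']);zz=np.nanmedian(W[130:250,300:350,2]);print(zz)
edges(zs=(zz,54,38),box=(450,700,-310,-100))
import go; go.go(580.7,-176.3,80,1.444)
E
```

```text
[ 579.63627269 -174.74768418  191.8295666 ] [1.39934030e-03 7.50096476e-01 6.61326767e-01 4.75387428e-04] 0.3264686506568046 0.015989953181839787
200.55834685462594
{'c': [572.1, -173.2], 'yaw': np.float64(-0.126), 'len': np.float64(135.354), 'wid': np.float64(29.24), 'lo': [505.0, -164.7], 'hi': [639.3, -181.7], 'px': np.int32(20329), 'z': np.float64(200.558), 'sk': [0.0, -0.0]}
{'c': [519.8, -246.2], 'yaw': np.float64(1.457), 'len': np.float64(94.392), 'wid': np.float64(29.161), 'lo': [514.4, -293.0], 'hi': [525.1, -199.3], 'px': np.int32(4763), 'z': np.int64(54), 'sk': [-0.0, 0.0]}
{'c': [620.5, -257.7], 'yaw': np.float64(1.464), 'len': np.float64(92.227), 'wid': np.float64(30.221), 'lo': [615.6, -303.6], 'hi': [625.4, -211.9], 'px': np.int32(3410), 'z': np.int64(54), 'sk': [0.0, -0.0]}
{'c': [495.1, -268.6], 'yaw': np.float64(1.445), 'len': np.float64(29.959), 'wid': np.float64(13.777), 'lo': [493.3, -283.4], 'hi': [497.0, -253.7], 'px': np.int32(712), 'z': np.int64(38), 'sk': [0.0, -0.0]}
{'c': [nan, nan], 'yaw': np.float64(1.433), 'len': np.float64(nan), 'wid': np.float64(7.29), 'lo': [nan, nan], 'hi': [nan, nan], 'px': np.int32(374), 'z': np.int64(38), 'sk': [0.0, -0.0]}
{'c': [569.6, -278.2], 'yaw': np.float64(-0.142), 'len': np.float64(70.253), 'wid': np.float64(29.705), 'lo': [534.8, -273.3], 'hi': [604.3, -283.2], 'px': np.int32(2744), 'z': np.int64(38), 'sk': [0.0, -0.0]}
pos [ 579.6 -174.4  191.7] psi 1.4458 -> d -1.8 1.3 111.7 yaw 0.002
  return _methods._mean(a, axis=axis, dtype=dtype,
  ret = ret.dtype.type(ret / rcount)
```

View pics/wrist6.png

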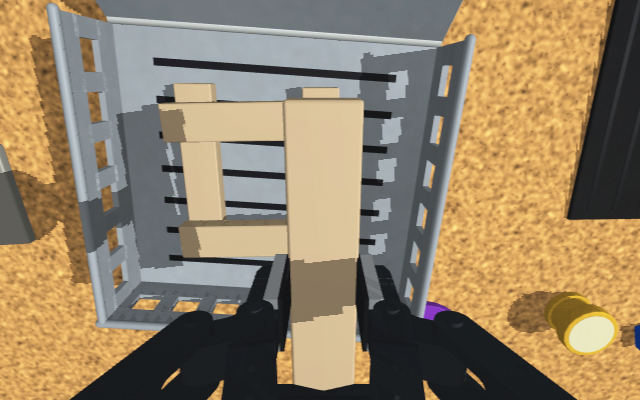

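Call:
servo_tool(deltas=[[0.85,-1.7,0.5,40,0.002],[0.85,-1.7,0.5,80,0.002],[0.85,-1.7,0.5,108,0.002],[0.85,-1.7,0.5,115,0.002],[0.85,-1.7,0.5,115,0.002],[0.85,-1.7,0.5,115,0.002]])

```text
time: 14.7
ee_pos: [581.6, -176.2, 78.5]
tool_rot: [0.003, 0.75, 0.661, 0.001]
wrist_force: [0.5, -0.6, -1.4]
opening: 0.333
```

```bash
python3 go.py 580 -176.4 63 1.443
```

```text
pos [ 581.6 -176.2   78.5] psi 1.4449 -> d -0.4 -1.6 15.5 yaw 0.002
```

Call:
servo_tool(deltas=[[0.85,-0.3,-1.6,7,0.002],[0.85,-0.3,-1.6,13,0.002],[0.85,-0.3,-1.6,15.5,0.002],[0.85,-0.3,-1.6,16,0.002]])

```text
time: 15.1
ee_pos: [579.7, -176.3, 62.1]
tool_rot: [0.002, 0.751, 0.66, 0.001]
wrist_force: [-1.2, -0.6, -1.7]
opening: 0.332
```

```bash
python3 go.py 580 -176.4 60 1.443
```

```text
pos [ 579.7 -176.3   62.1] psi 1.4427 -> d -0.1 0.3 2.1 yaw -0.0
```

Call:
servo_tool(deltas=[[0.85,0,0,1,0],[0.85,0,0,1.5,0],[0.85,0,0,1.5,0]])

```text
time: 15.4
ee_pos: [579.9, -176.4, 61.6]
tool_rot: [0.003, 0.751, 0.66, 0.001]
wrist_force: [-2.5, 1.8, 4.6]
opening: 0.331
```

Call:
servo_tool(deltas=[[0.62,0,0,0,0],[0.55,0,0,0,0],[0.5,0,0,0,0],[0.45,0,0,0,0],[0.4,0,0,0,0],[0.4,0,0,-10,0],[0.4,0,0,-45,0],[0.4,-15,-10,-90,0],[0.4,-40,-25,-130,0],[0.4,-50,-30,-170,0],[0.4,-50,-30,-175,0],[0.4,-50,-30,-175,0],[0.4,-50,-30,-175,0]])

```text
time: 16.7
ee_pos: [542.4, -221.1, 235.7]
tool_rot: [0.002, 0.751, 0.66, 0.001]
wrist_force: [-0.3, 0.9, 0.3]
opening: 0.601
```

```bash
python3 - <<'E'
from h import *
s=sensors.sense();print(s['ee_pos'],s['opening'],np.abs(s['joint_velocities']).max())
cap('wrist','wrist7.png')
from fit import edges
edges(zs=(70,54,38),box=(450,700,-310,-100),minpx=500)
import go; go.go(585.9,325.2,200,1.571-.223)
E
```

```text
[ 542.38978288 -221.1285275   235.68995277] 0.6009006592709843 0.025996977749737183
{'c': [578.3, -176.1], 'yaw': np.float64(-0.137), 'len': np.float64(148.262), 'wid': np.float64(29.176), 'lo': [504.9, -166.0], 'hi': [651.7, -186.3], 'px': np.int32(4803), 'z': np.int64(70), 'sk': [0.0, -0.0]}
{'c': [519.7, -238.3], 'yaw': np.float64(1.459), 'len': np.float64(109.345), 'wid': np.float64(29.032), 'lo': [513.5, -292.6], 'hi': [525.8, -184.0], 'px': np.int32(3839), 'z': np.int64(54), 'sk': [0.0, -0.0]}
{'c': [620.0, -250.0], 'yaw': np.float64(1.45), 'len': np.float64(106.985), 'wid': np.float64(29.189), 'lo': [613.5, -303.1], 'hi': [626.4, -196.9], 'px': np.int32(2738), 'z': np.int64(54), 'sk': [-0.0, 0.0]}
{'c': [494.6, -268.7], 'yaw': np.float64(1.451), 'len': np.float64(29.287), 'wid': np.float64(14.791), 'lo': [492.9, -283.3], 'hi': [496.4, -254.2], 'px': np.int32(519), 'z': np.int64(38), 'sk': [0.0, -0.0]}
{'c': [569.1, -279.2], 'yaw': np.float64(-0.141), 'len': np.float64(69.382), 'wid': np.float64(28.499), 'lo': [534.8, -274.4], 'hi': [603.5, -284.1], 'px': np.int32(1924), 'z': np.int64(38), 'sk': [0.0, -0.0]}
pos [ 542.  -220.8  234.8] psi 1.4432 -> d 547.1 -26.0 34.8 yaw 0.095
```

View pics/wrist7.png

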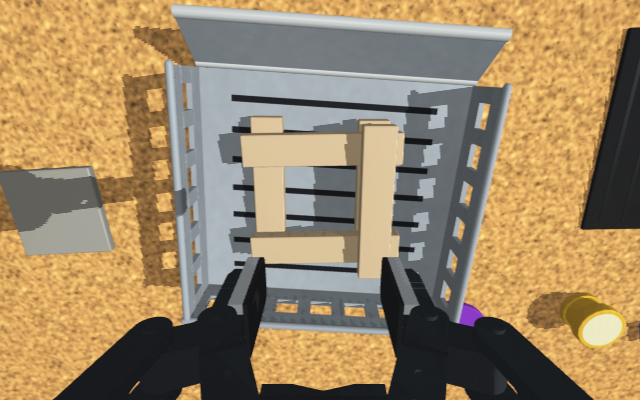

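Call:
servo_tool(deltas=[[0.4,40,-2,0,0.01],[0.4,88,-4,0,0.02],[0.4,136,-6,0,0.03],[0.4,184,-9,0,0.04],[0.4,232,-11,0,0.05],[0.4,280,-13,0,0.06],[0.4,328,-16,0,0.07],[0.4,376,-18,0,0.08],[0.4,424,-20,0,0.095],[0.4,470,-22,10,0.095],[0.4,510,-24,30,0.095],[0.4,537,-26,65,0.095],[0.4,547,-26,105,0.095],[0.4,547,-26,140,0.095],[0.4,547,-26,140,0.095],[0.4,547,-26,140,0.095]])

```text
time: 18.35
ee_pos: [584.3, 324.5, 92.5]
tool_rot: [0.0, 0.781, 0.624, -0.002]
wrist_force: [-0.3, 0.3, 0.7]
opening: 0.601
```

```bash
python3 go.py 586.5 325.1 10.8 1.348
```

```text
pos [584.3 324.5  92.5] psi 1.3487 -> d 1.0 2.0 81.7 yaw 0.001
```

Call:
servo_tool(deltas=[[0.4,1,1,30,0],[0.4,1,0.5,60,0],[0.4,1,0.5,76,0],[0.4,1,0.5,80,0],[0.4,1,0.5,80,0],[0.6,1,0.5,80,0],[0.75,1,0.5,80,0],[0.85,1,0.5,80,0],[0.85,1,0.5,80,0],[0.85,1,0.5,80,0]], newtons=50)

```text
time: 19.35
ee_pos: [586.7, 325.8, 14.9]
tool_rot: [0.001, 0.781, 0.624, 0.0]
wrist_force: [-1.1, -0.5, 6.5]
opening: 0.329
```

```bash
python3 go.py 563.5 -277.9 190 1.433
```

```text
pos [586.7 325.8  14.9] psi 1.3486 -> d -594.0 110.4 -175.1 yaw -0.084
```

Call:
servo_tool(deltas=[[0.85,0,0,-12,0],[0.85,0,0,-45,0],[0.85,-5,0,-85,0],[0.85,-25,4,-125,0],[0.85,-60,11,-155,-0.01],[0.85,-105,20,-172,-0.02],[0.85,-150,28,-175,-0.03],[0.85,-197,37,-175,-0.04],[0.85,-244,46,-175,-0.05],[0.85,-291,54,-175,-0.06],[0.85,-338,63,-175,-0.07],[0.85,-385,72,-175,-0.084],[0.85,-432,80,-175,-0.084],[0.85,-479,89,-175,-0.084],[0.85,-524,97,-175,-0.084],[0.85,-562,104,-175,-0.084],[0.85,-585,109,-175,-0.084],[0.85,-594,110,-175,-0.084],[0.85,-594,110,-175,-0.084],[0.85,-594,110,-175,-0.084]])

```text
time: 21.35
ee_pos: [562.6, -276.3, 190.9]
tool_rot: [0.001, 0.754, 0.657, 0.0]
wrist_force: [0.7, 0.2, -1.4]
opening: 0.334
```

```bash
python3 - <<'E'
from h import *
s=sensors.sense();print(s['ee_pos'],s['tool_rot'],s['opening'],np.abs(s['joint_velocities']).max())
cap('wrist','wrist8.png')
from fit import edges
z=np.load('last_wrist.npz');W=cloud('wrist',z['d'],z['T']);zz=np.nanmedian(W[130:250,300:350,2]);print(zz)
edges(zs=(zz,70,54,38),box=(450,700,-330,-100),minpx=500)
import go; go.go(563.5,-277.9,80,1.433)
E
```

```text
[ 562.58474292 -276.31120958  190.87327477] [5.17573340e-04 7.54018468e-01 6.56852953e-01 2.82659027e-04] 0.3341062003160486 0.015742913840389214
197.3940107058069
{'c': [556.6, -274.9], 'yaw': np.float64(-0.139), 'len': np.float64(137.184), 'wid': np.float64(29.213), 'lo': [488.7, -265.4], 'hi': [624.5, -284.3], 'px': np.int32(19843), 'z': np.float64(197.394), 'sk': [0.0, -0.0]}
{'c': [579.6, -176.5], 'yaw': np.float64(-0.129), 'len': np.float64(148.846), 'wid': np.float64(30.342), 'lo': [505.8, -167.0], 'hi': [653.4, -186.1], 'px': np.int32(7241), 'z': np.int64(70), 'sk': [0.0, -0.0]}
{'c': [523.9, -211.2], 'yaw': np.float64(1.462), 'len': np.float64(56.098), 'wid': np.float64(29.484), 'lo': [520.8, -239.1], 'hi': [526.9, -183.3], 'px': np.int32(2838), 'z': np.int64(54), 'sk': [0.0, -0.0]}
{'c': [623.4, -224.7], 'yaw': np.float64(1.395), 'len': np.float64(57.025), 'wid': np.float64(30.38), 'lo': [618.4, -252.7], 'hi': [628.4, -196.6], 'px': np.int32(2021), 'z': np.int64(54), 'sk': [-0.1, 0.1]}
{'c': [nan, nan], 'yaw': np.float64(-0.128), 'len': np.float64(nan), 'wid': np.float64(6.949), 'lo': [nan, nan], 'hi': [nan, nan], 'px': np.int32(666), 'z': np.int64(38), 'sk': [-0.0, 0.0]}
pos [ 562.7 -276.   190.8] psi 1.434 -> d -1.8 1.1 110.8 yaw 0.001
  return _methods._mean(a, axis=axis, dtype=dtype,
  ret = ret.dtype.type(ret / rcount)
```

View pics/wrist8.png

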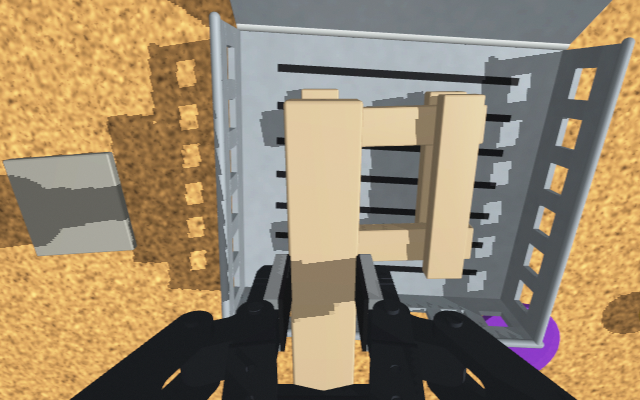

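Call:
servo_tool(deltas=[[0.85,-1.8,0,40,0],[0.85,-1.8,0,80,0],[0.85,-1.8,-0.5,105,0],[0.85,-1.8,-0.5,111,0],[0.85,-1.8,-0.5,111,0],[0.85,-1.8,-0.5,111,0]])

```text
time: 22.0
ee_pos: [563.5, -277.9, 81.7]
tool_rot: [0.002, 0.753, 0.657, 0.001]
wrist_force: [-0.5, -0.3, -1.8]
opening: 0.33
```

```bash
python3 go.py 563.1 -277.9 65.5 1.433
```

```text
pos [ 563.5 -277.9   81.7] psi 1.435 -> d -0.1 -0.4 16.2 yaw 0.002
```

Call:
servo_tool(deltas=[[0.85,0,-0.4,8,0.002],[0.85,0,-0.4,13,0.002],[0.85,0,-0.4,16,0.002],[0.85,0,-0.4,16,0.002]])

```text
time: 22.4
ee_pos: [562.7, -277.7, 65.2]
tool_rot: [0.001, 0.754, 0.657, 0.001]
wrist_force: [-0.3, -0.2, -1.5]
opening: 0.331
```

Call:
servo_tool(deltas=[[0.85,0,0,1,0],[0.85,0,0,2,0],[0.85,0,0,2.3,0]])

```text
time: 22.7
ee_pos: [562.8, -277.8, 63.9]
tool_rot: [0.002, 0.754, 0.657, 0.001]
wrist_force: [-2.1, 1.4, 5.1]
opening: 0.33
```

Call:
servo_tool(deltas=[[0.62,0,0,0,0],[0.55,0,0,0,0],[0.5,0,0,0,0],[0.45,0,0,0,0],[0.4,0,0,0,0],[0.4,0,0,-10,0],[0.4,0,0,-45,0],[0.4,10,-10,-90,0],[0.4,30,-25,-130,0],[0.4,45,-30,-165,0],[0.4,50,-30,-172,0],[0.4,50,-30,-172,0],[0.4,50,-30,-172,0]])

```text
time: 24.0
ee_pos: [539.1, -223.8, 235.0]
tool_rot: [0.001, 0.754, 0.657, 0.0]
wrist_force: [0.7, -0.9, 0.2]
opening: 0.603
```

```bash
python3 - <<'E'
from h import *
s=sensors.sense();print(s['ee_pos'],s['opening'],np.abs(s['joint_velocities']).max())
cap('wrist','wrist9.png')
from fit import edges
edges(zs=(70,54,38),box=(450,700,-330,-100),minpx=400)
z=np.load('last_wrist.npz');W=cloud('wrist',z['d'],z['T'])
u=np.array([np.cos(-.191),np.sin(-.191)]);v=np.array([-u[1],u[0]]);C=np.array([568.6,-217.4])
B=(W[:,:,:2]-C);bx=B@u;by=B@v;Z=W[:,:,2]
m=(bx<-113)&(bx>-190)&(abs(by)<110)&(Z>24)
P=np.stack([bx[m],by[m],Z[m]],1)
for lo in range(-100,100,40):
    q=P[(P[:,1]>=lo)&(P[:,1]<lo+40)]; 
    if len(q): k=q[:,2].argmax(); print(lo,len(q),'lip top',np.round(np.median(q[q[:,2]>q[:,2].max()-2],axis=0),1),'min bx',q[q[:,2]>55][:,0].min().round(1))
import go; go.go(392,-183,190,1.38)
E
```

```text
[ 539.11264386 -223.80224615  234.96491634] 0.6031791583598456 0.022898141023614402
{'c': [561.1, -276.8], 'yaw': np.float64(-0.127), 'len': np.float64(147.807), 'wid': np.float64(28.895), 'lo': [487.8, -267.5], 'hi': [634.5, -286.1], 'px': np.int32(4775), 'z': np.int64(70), 'sk': [0.0, -0.0]}
{'c': [578.2, -176.5], 'yaw': np.float64(-0.143), 'len': np.float64(148.625), 'wid': np.float64(29.13), 'lo': [504.7, -165.9], 'hi': [651.8, -187.1], 'px': np.int32(4673), 'z': np.int64(70), 'sk': [0.0, -0.0]}
{'c': [521.5, -220.2], 'yaw': np.float64(1.454), 'len': np.float64(72.268), 'wid': np.float64(28.965), 'lo': [517.3, -256.1], 'hi': [525.7, -184.3], 'px': np.int32(2531), 'z': np.int64(54), 'sk': [-0.0, 0.0]}
{'c': [621.9, -233.9], 'yaw': np.float64(1.461), 'len': np.float64(72.758), 'wid': np.float64(29.332), 'lo': [617.9, -270.1], 'hi': [625.9, -197.8], 'px': np.int32(1950), 'z': np.int64(54), 'sk': [-0.0, 0.0]}
-100 2746 lip top [-150.   -79.    72.1] min bx -155.3
-60 2718 lip top [-149.9  -39.5   71.8] min bx -155.3
-20 2696 lip top [-150.1   -0.7   71.6] min bx -155.1
20 2669 lip top [-149.7   41.3   71.9] min bx -155.0
60 2637 lip top [-149.4   79.9   72.1] min bx -154.8
pos [ 538.7 -223.7  234.1] psi 1.4325 -> d 20.1 -150.9 44.1 yaw 0.053
```

View pics/wrist9.png

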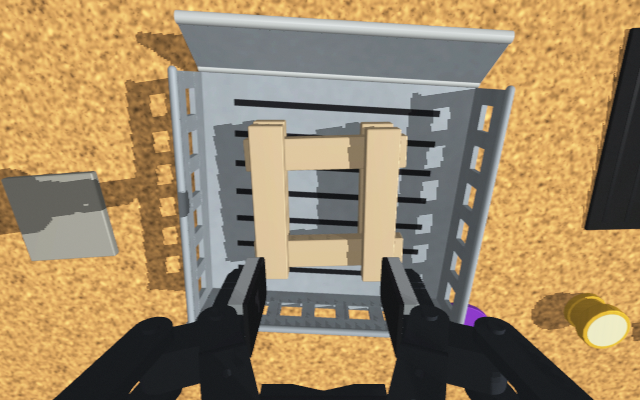

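Call:
servo_tool(deltas=[[1,5,-35,0,0.02],[1,10,-75,0,0.04],[1,15,-115,10,0.053],[1,20,-145,35,0.053],[1,20,-155,75,0.053],[1,20,-155,110,0.053],[1,20,-155,125,0.053],[1,20,-155,125,0.053],[1,20,-155,125,0.053]])

```text
time: 24.95
ee_pos: [387.2, -182.5, 108.1]
tool_rot: [-0.001, 0.772, 0.636, -0.0]
wrist_force: [-0.2, -0.3, -0.5]
opening: -0.003
```

```bash
python3 go.py 392 -183 60 1.38; python3 -c "
from h import *
im,d=cap('side','side1.png')
a=im[110:230,290:450];cv2.imwrite('pics/side1z.png',cv2.resize(a,(800,600),interpolation=cv2.INTER_CUBIC)[:,:,::-1])"
```

```text
pos [ 387.2 -182.5  108.1] psi 1.379 -> d 0.4 4.8 48.1 yaw -0.001
```

View pics/side1z.png

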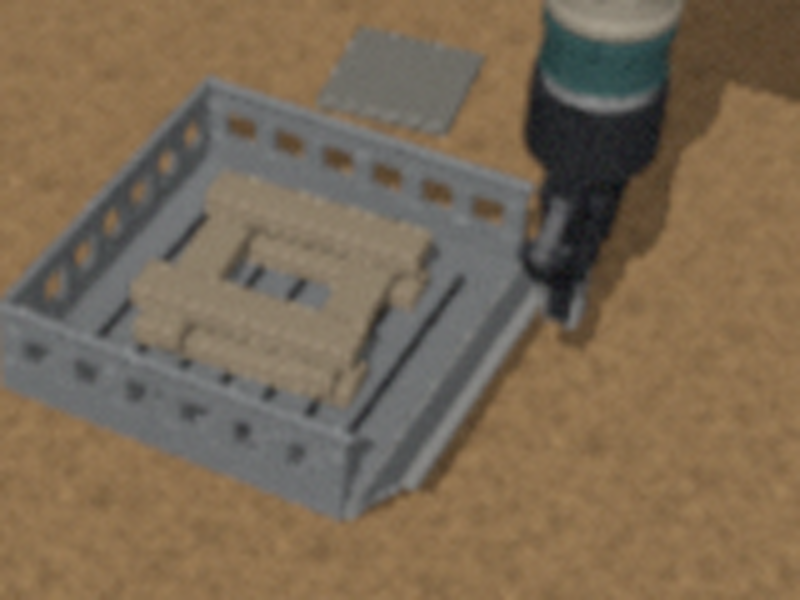

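Call:
servo_tool(deltas=[[1,0,0,25,0],[1,0,0,45,0],[1,0,0,49,0],[1,0,5,49,0],[1,0,9,49,0],[1,0,13,49,0],[1,0,16,49,0]])

```text
time: 25.7
ee_pos: [405.4, -186.9, 61.1]
tool_rot: [0.001, 0.771, 0.636, 0.0]
wrist_force: [-0.5, 0.1, -0.3]
opening: 0.002
```

Call:
servo_tool(deltas=[[1,0,2,-1,0],[1,0,5,-3,0],[1,0,9,-5,0],[1,0,13,-7,0],[1,0,17,-9,0]])

```text
time: 26.2
ee_pos: [421.4, -189.8, 70.4]
tool_rot: [0.001, 0.772, 0.636, -0.0]
wrist_force: [-3.8, 1.6, 2.9]
opening: 0.002
```

Call:
servo_tool(deltas=[[1,0,4,-1,0],[1,0,8,-2,0],[1,0,12,-2.5,0],[1,0,15,-3,0],[1,0,17,-3,0],[1,0,18,-3,0]])

```text
time: 26.8
ee_pos: [439.1, -193.2, 73.3]
tool_rot: [0.001, 0.772, 0.636, -0.0]
wrist_force: [-3.7, 0.7, 2.7]
opening: -0.0
```

```bash
python3 -c "
from h import *
s=sensors.sense();p=s['ee_pos'];print(p,s['wrist_force'],(p[0]-568.6)*.982+(p[1]+217.4)*-.19)
im,d=cap('side','side2.png')
a=im[110:230,290:450];cv2.imwrite('pics/side2z.png',cv2.resize(a,(800,600),interpolation=cv2.INTER_CUBIC)[:,:,::-1])"
```

```text
[ 439.09906478 -193.23627029   73.33778773] [-3.65657568  0.6568246   2.70337661] -131.76102703114043
```

View pics/side2z.png

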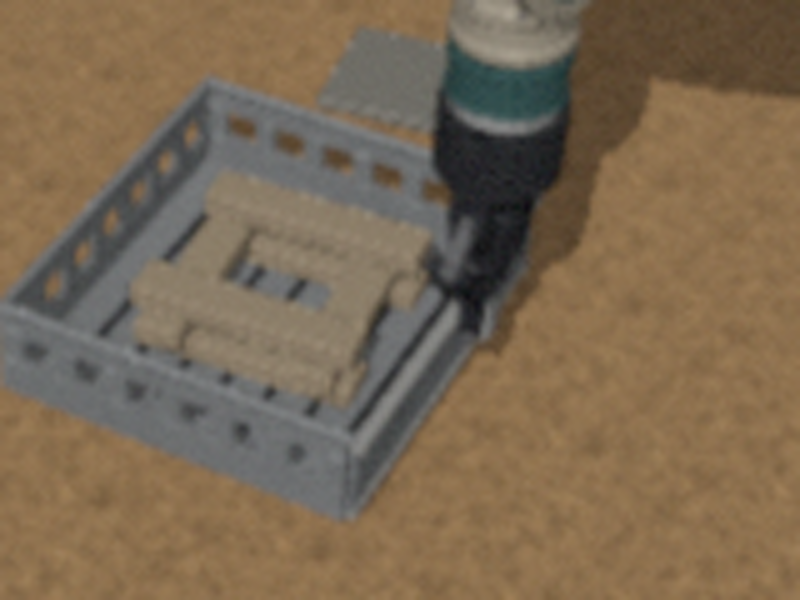

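Call:
servo_tool(deltas=[[1,0,1.5,0,0],[1,0,3,0,0],[1,0,4,0,0]])

```text
time: 27.15
ee_pos: [439.3, -193.1, 72.8]
tool_rot: [-0.002, 0.772, 0.636, -0.003]
wrist_force: [-11.2, 1.5, 8.1]
opening: 0.001
```

Call:
servo_tool(deltas=[[1,0,-10,0,0],[1,0,-40,0,0],[1,0,-60,-20,0],[1,0,-60,-65,0],[1,0,-50,-110,0],[1,0,-30,-150,0],[1,0,10,-170,0],[1,0,50,-170,0],[1,0,85,-170,0],[1,0,85,-170,0],[1,0,85,-170,0]])

```text
time: 28.25
ee_pos: [524.4, -209.1, 241.5]
tool_rot: [-0.003, 0.771, 0.636, -0.003]
wrist_force: [-0.6, 0.3, -0.9]
opening: 0.004
```

```bash
python3 - <<'E'
from h import *
s=sensors.sense();print(s['ee_pos'],s['wrist_force'],np.abs(s['joint_velocities']).max())
cap('wrist','wrist10.png');cap('scene','scene2.png');cap('side','side3.png')
from fit import edges
edges(zs=(70,54),box=(450,700,-330,-100),minpx=400)
z=np.load('last_wrist.npz');
for n in ['wrist','side']:
    z=np.load(f'last_{n}.npz');W=cloud(n,z['d'],z['T'])
    u=np.array([np.cos(-.191),np.sin(-.191)]);v=np.array([-u[1],u[0]]);C=np.array([568.6,-217.4])
    B=(W[:,:,:2]-C);bx=B@u;by=B@v;Z=W[:,:,2]
    m=(bx<-100)&(bx>-190)&(abs(by)<120)&(Z>60)&(Z<100)
    for lo in range(-120,120,60):
        q=m&(by>lo)&(by<lo+60)
        if q.sum()>5: print(n,lo,q.sum(),'bx',np.percentile(bx[q],[3,50,97]).round(1),'z',np.percentile(Z[q],[50,97]).round(1))
E
```

```text
[ 524.41927517 -209.10424618  241.47049452] [-0.58986263  0.28216128 -0.90713171] 0.03692780893154412
{'c': [578.0, -176.1], 'yaw': np.float64(-0.124), 'len': np.float64(149.071), 'wid': np.float64(29.071), 'lo': [504.0, -166.9], 'hi': [652.0, -185.3], 'px': np.int32(4535), 'z': np.int64(70), 'sk': [0.0, -0.0]}
{'c': [561.2, -276.9], 'yaw': np.float64(-0.14), 'len': np.float64(148.89), 'wid': np.float64(29.518), 'lo': [487.5, -266.5], 'hi': [635.0, -287.2], 'px': np.int32(4559), 'z': np.int64(70), 'sk': [0.0, -0.0]}
{'c': [521.3, -220.4], 'yaw': np.float64(1.456), 'len': np.float64(72.226), 'wid': np.float64(29.46), 'lo': [517.1, -256.2], 'hi': [525.4, -184.5], 'px': np.int32(2329), 'z': np.int64(54), 'sk': [-0.0, 0.0]}
wrist -120 909 bx [-122.  -117.4 -112.6] z [83.8 85.6]
wrist -60 881 bx [-121.1 -117.2 -112.4] z [83.8 85.5]
wrist 0 883 bx [-121.  -116.5 -112.3] z [83.8 85.6]
wrist 60 933 bx [-120.8 -116.2 -111.3] z [83.8 85.7]
side -120 43 bx [-121.7 -117.4 -112.5] z [80.  82.9]
side -60 47 bx [-121.5 -117.  -112.2] z [80.5 84.3]
side 0 51 bx [-121.1 -117.4 -112. ] z [80.4 84.3]
side 60 56 bx [-121.3 -117.7 -111.7] z [80.5 84.5]
```

View pics/wrist10.png

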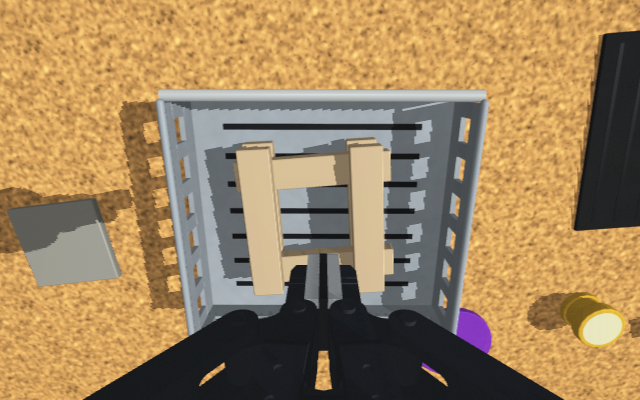

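View pics/scene2.png

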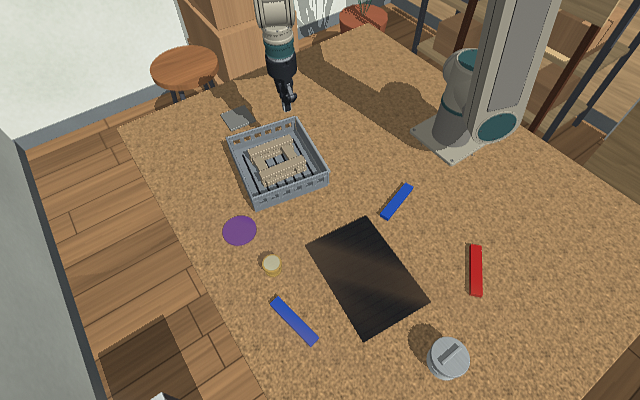

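```bash
python3 -c "
from bench import robot,sensors
print(robot.job_done(),sensors.sense()['time'])"
```

```text
the job is handed in; nothing more can be done
the job is handed in; nothing more can be done
```

The stack is finished and the bin's front flap is shut. I handed the job in at about 28.4 s of the 72 s allowed.

- **Front cross strip:** it lies parallel to the back one to within 0.01 rad. The two are about 101 mm apart, centre to centre.
- **Third layer:** in the last wrist picture each strip is within about 2 mm and 0.01 rad of the bottom strip under it. The camera's own scatter is 1–2 mm.
- **Setting down:** each strip was lowered until the wrist force showed light contact, 5–7 N, and only then released.
- **Flap:** it was pushed up along its arc until it stopped moving at about 11 N. The side and wrist cameras then put the lip 117 mm in front of the bin point and its top at about 84 mm, against 116 mm and 84 mm for shut.
- **Bystanders and look-alikes:** the tin, disc, loupe, tile and the blue and red strips look untouched in the final scene picture. I did not measure them again.

**Uneven bottom strips:** the bottom strips were not quite true before I started, so I aimed between them:
- They sit about 102.6 mm apart and turned about 0.02 rad from the back cross strip.
- Their front ends are about 2–3 mm out of line, so the front strip's inset differs by that much from one side to the other.

No check failed.

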